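# Swing check of a spring-backed tilt mount

### The job

Check that the spring-backed bearing mount swings freely both ways: with the fingertips press down the black corner pad on the red mark's side until the pointer stands on the red mark, keep it there for about a second, and release so that it springs back to the middle. Then press the other corner pad in the same way until the pointer stands on the blue mark, keep it there for about a second, and release again. Do not swing the pointer past a mark, do not touch the pointer, lift nothing, and leave the loose parts round the mount where they are.

Things in the scene. Friction and masses are not known exactly. Their poses are not given: they have to be found in the camera images.
- tilt_mount: the whole mount, fixed to the bench: grey base plate 160 x 250 x 14 mm (x, y, z), a rocking pale metal deck above it and a white upright scale board at the back. Origin: centre of the base's underside. x points from the pads to the scale board, y to the left (towards left_pad), z up
- deck_pivot (a point): middle of the deck's level pivot, which runs along the mount's x, 56 mm above the bench. The deck (126 x 220 x 10 mm, top 79 mm above the bench when level) rocks on it like a seesaw, 0.33 rad each way to its stops. Springs of 3.5 N m per rad (about 10 N on a pad for 0.24 rad) bring it back level, without much swinging, when let go
- scale_middle (a point): point on the front face of the white scale board at the long middle tick, 230 mm above the bench and 91.5 mm behind the mount's origin. The board is 150 mm wide, its top 262 mm above the bench, with black ticks 10 mm apart; it faces the pads
- left_pad: round black rubber pad, 42 mm across at its foot with a flat top about 28 mm across and 10 mm high, fixed on the deck's near left corner. Origin: centre of its top; with the deck level it lies at (-40, +85, +89) mm in the mount's frame. It moves and tilts with the deck; pressing it down swings the pointer to the left (mount +y)
- right_pad: the same pad on the near right corner, at (-40, -85, +89) mm in the mount's frame with the deck level; pressing it down swings the pointer to the right (mount -y)
- pointer: slim black needle standing up from the back of the deck and fixed to it, in front of the scale board. Origin: its tip, 194 mm above the deck's pivot, so that a rock of a rad moves it sideways by 194 mm x sin(a); at rest it is at (83, 0, 250) mm in the mount's frame, on the long middle tick
- red_mark: red rider on the scale board's top edge with an upright red strip 10 mm wide and 52 mm tall in front of the board, behind the needle's path. Origin: on the strip's centre line at the needle tip's height; same axes as tilt_mount. It sits 26 to 44 mm to the left or to the right of the middle tick and does not move
- blue_mark: the same rider in blue, on the other side of the middle tick from the red one, 26 to 44 mm from it. Origin and axes as for red_mark
- ball_bearing: loose flat ball bearing, 52 mm across, 15 mm tall, lying in front of the mount; origin at the centre of its underside; leave alone
- hex_nut: loose grey hexagon nut, 30 x 34 x 14 mm, in front of the mount; origin at the centre of its underside; leave alone
- shaft_clamp_1: loose grey shaft clamp block, 46 x 56 x 55 mm, to the right of the mount; origin at the centre of its underside; leave alone
- drive_ring_a: loose black ring, 63 mm across, 22 mm tall, to the right of the mount; origin at the centre of its underside; leave alone
- black_knob: loose black lobed knob, 49 mm across, 31 mm tall, to the left of the mount; origin at the centre of its underside; leave alone
- bored_block_2: loose grey bored block, 45 x 52 x 43 mm, to the left of the mount; origin at the centre of its underside; leave alone

How it is judged:
By the outcome, as a careful person would: the job done as asked, in the order asked, and still so for the second after the job is handed in, with the robot touching nothing.
It also fails if it takes over 56 s, if anything falls off the work surface, if the arm or the gripper's body presses on something with over 40 N, if the wrist force passes 120 N, or if a joint passes its speed limit or range.

### The arm

A 6-joint arm with a two-finger parallel gripper is mounted at the origin on a cart in front of the work surface, level with it; the furniture and walls round the work are solid. World frame = base frame: x ahead of the robot, y to its left, z up, the work surface at z = 0. Lengths are in m, angles in rad, forces in N, time in s.
With the tool pointing down it reaches from about 0.325 to 0.775 m from the base axis. Payload 5.5 kg.
Tool frame: the origin (TCP) lies at the very end of the fingers, on their centre line; the grasp point (between the pads) lies 19 mm behind it; z points along the fingers, x is the direction in which the jaws open and shut, and the axes are right-handed (so a half turn about z gives the same grasp; the last joint's range is limited). The gripper opens to 85 mm and grips with 20 to 120 N. Pads are 22 mm wide; open, the fingers measure 114 mm over their backs; the gripper's body (76 mm by 85 mm) begins 54 mm behind the grasp point. The pads swing forward as they close: fully open they stand 13 mm farther back than shut.
Start: joints at [-1.281, 0.091, 1.231, -0, 1.82, -0.057], TCP at [0.204, -0.564, 0.231] pointing down, gripper open.
Joint ranges: [-2.87, 2.87], [-0.86, 2.18], [0.17, 2.46], [-1.51, 4.65], [0.06, 2.69], [-2.65, 2.65]. Speed limits (rad/s): [2.57, 2.57, 3.01, 3.14, 3.14, 3.14].

### API

Orientations are given as a unit quaternion [w, x, y, z].
In Python, from plant import telemetry, cams, robot gives the robot as it stands. The module is installed in compiled form; this text tells all that it offers.
- The arm moves only by the tool step_arm, never from a script. Its argument "deltas" is one flat list of numbers, 5 for each row, row after row: the shift along the tool's x, y, z in mm, then the turn about the tool's z in degrees, then the gripper command: -1 is fully open, 1 is shut, values between are in proportion. In form: [tx, ty, tz, yaw, jaw, tx, ty, tz, yaw, jaw, ...]. A call has 1 to 20 rows; each row is the pose to reach, as a shift and turn from the pose commanded when the call began, along the tool's axes at that moment; what a row does not reach only later rows make up. A row lasts 1/12 s, in which the tool goes at most 41.7 mm and 7.16 degrees, less where a joint would pass 70% of its speed; a pose out of reach is approached as far as the arm can. A call with a gripper value outside its range is refused whole. The fingers move at their own pace and stop on an object; "force" is the grip in N (left out, the last holds). Time passes only in rows, so rows that repeat a pose let the fingers close. It gives the time, the measured TCP pose, the force and the opening at its end, in the units of the state.
- telemetry.state(): the state, without advancing time (a new reading comes with each control period).
- cams.get_image(name): name is "scene" or "top" or "wrist"; returns the picture (480x640x3 uint8, red, green, blue); there is no depth.
- cams.get_calibration(name): a dict with "mtx" (3x3 intrinsics, pixels), "rvec" (rotation vector, rad) and "tvec" (3), from world to camera coordinates, as OpenCV has them. Camera axes: x right, y down, z forward; pixel columns grow to the right and rows downward; lengths in m; the calibration is good to about 2 mm. The wrist camera is an equidistant fisheye: a pixel r from the principal point sees the ray r / f radians off the axis. A picture is of the moment at which its call begins: read the wrist's pose just before it. get_calibration takes no time and is no camera call; for the wrist camera it gives the pose at the moment of the call.
- robot.hand_in(): hands the job in, once; it reports no verdict.
Trained networks look in the newest picture that a camera, given by its name, has taken for a name from the list of things; names that differ only in an ending like _2 or _b are one class to them, and where a whole thing is asked for, a point or a joint stands for the part that bears it (a point fixed in the world has none). Each returns a list of dicts, best first, with "conf" (0 to 1); they miss things now and then, are a little off and sometimes report something else, mostly with a low value. They report only what shows in the picture. A call takes as long as a camera call.
- cams.search_frame(label, camera): "box" ([left, top, right, bottom] in pixels, round what is visible of it).
- cams.outline_of(label, camera): "region" (480x640 bool, what is visible of it) and "box" ([left, top, right, bottom] in pixels, round what is visible of it).
The state is a dict: "clock": time; "joint_positions": joint angles; "joint_velocities": joint speeds; "effort": joint torques, N m; "eef_pos": TCP position; "tool_rot": TCP orientation; "ft_force": force on the tool from outside, world axes, zero at the start; "moment": the same for the moment, N m; "width": opening from 0.0 (shut) to 1.0 (fully open).
Only numpy, scipy, OpenCV 4.12 (cv2) and the standard library are available. Lean on these libraries where they do the work, as an engineer would, in place of code of your own. Each camera call takes 0.05 s, during which the arm holds its last target. There are 200 camera calls.

## Working session

There is one attempt and no reset: what is moved stays moved. The work goes in short steps, Python scripts to look and compute and a tool call to move; the robot and the scene stay as the last step left them, time stands still between calls to the robot, and variables do not carry over. Pictures are saved under pics/ and viewed, about 8 in all and at most 12, crops included, and the job is handed in when it is done.

Besides the shell and the picture viewer there is one more tool, called after "Call:" by a JSON object that holds its "fn" and its "kwargs", one argument or row to a line. step_arm: Moves the arm, as the interface text tells. Its arguments: {"type":"object","properties":{"deltas":{"type":"array"},"force":{"type":"number"}},"required":["deltas"]}

```bash
mkdir -p pics
cat > h.py <<'E'
import numpy as np,cv2
from plant import telemetry,cams,robot
def cal(n):
    c=cams.get_calibration(n); return np.array(c["mtx"],float),np.array(c["rvec"],float),np.array(c["tvec"],float)
def proj(n,P):
    K,r,t=cal(n); return cv2.projectPoints(np.array(P,float).reshape(-1,1,3),r,t,K,None)[0].reshape(-1,2)
def ray(n,uv):
    K,r,t=cal(n); R=cv2.Rodrigues(r)[0]; o=-R.T@t.ravel(); d=R.T@np.linalg.solve(K,np.array([uv[0],uv[1],1.])); return o,d
def atz(n,uv,z):
    o,d=ray(n,uv); return o+d*(z-o[2])/d[2]
def save(n,f): 
    im=cams.get_image(n); cv2.imwrite(f,im[:,:,::-1]); return im
E
python3 - <<'E'
from h import *
for n in("scene","top"):
    save(n,f"pics/{n}0.png")
    for l in("left_pad","right_pad","red_mark","blue_mark","pointer","tilt_mount"):
        print(n,l,[(np.round(d["box"]),round(d["conf"],2)) for d in cams.search_frame(l,n)[:3]])
    K,r,t=cal(n); R=cv2.Rodrigues(r)[0]; print(K[0,0],-R.T@t.ravel(),R[2])
s=telemetry.state();print(s["clock"],s["eef_pos"],s["tool_rot"],s["ft_force"])
E
```

```text
scene left_pad [(array([297., 294., 313., 305.]), 0.61)]
scene right_pad [(array([351., 182., 371., 205.]), 0.68), (array([324., 246., 334., 259.]), 0.42)]
scene red_mark [(array([255., 222., 264., 235.]), 0.48)]
scene blue_mark [(array([266., 207., 274., 211.]), 0.37)]
scene pointer [(array([271., 224., 285., 267.]), 0.69)]
scene tilt_mount [(array([254., 200., 345., 333.]), 0.64)]
463.0359817519041 [0.09310629 0.71506225 1.10157587] [ 0.34986746 -0.56594002 -0.7465284 ]
top left_pad [(array([264., 267., 280., 280.]), 0.62)]
top right_pad [(array([328., 248., 349., 264.]), 0.72)]
top red_mark [(array([273., 193., 282., 207.]), 0.42)]
top blue_mark []
top pointer [(array([296., 208., 301., 223.]), 0.52)]
top tilt_mount [(array([306., 188., 311., 202.]), 0.43)]
534.1699656133353 [0.41336387 0.03072461 1.40981514] [ 0.08823953 -0.01712306 -0.9959521 ]
0.7 [ 0.20393158 -0.56430187  0.23130733] [ 1.89049032e-05  8.18493551e-01 -5.74515714e-01  1.05878307e-05] [0.08041879 1.31440028 0.36366453]
```

Run:
```python
import cv2
a=cv2.imread("pics/scene0.png")[170:370,220:420];b=cv2.imread("pics/top0.png")[160:310,215:415]
cv2.imwrite("pics/s0c.png",cv2.resize(a,(600,600),interpolation=cv2.INTER_CUBIC));cv2.imwrite("pics/t0c.png",cv2.resize(b,(800,600),interpolation=cv2.INTER_CUBIC))
```

```text
(no output)
```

View pics/s0c.png

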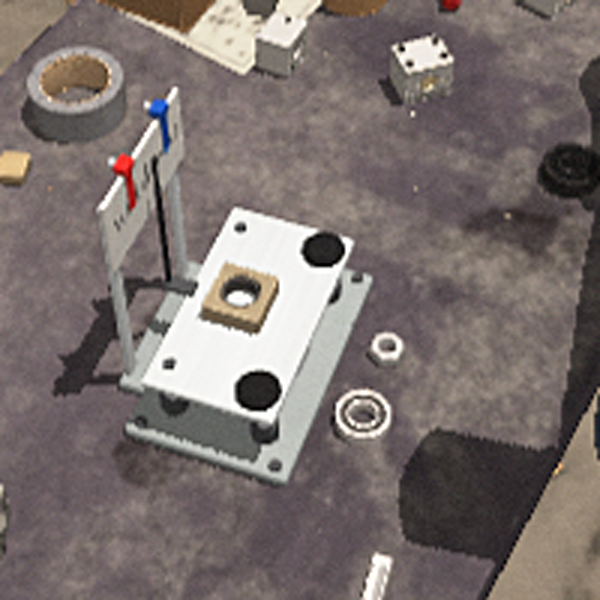

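View pics/t0c.png

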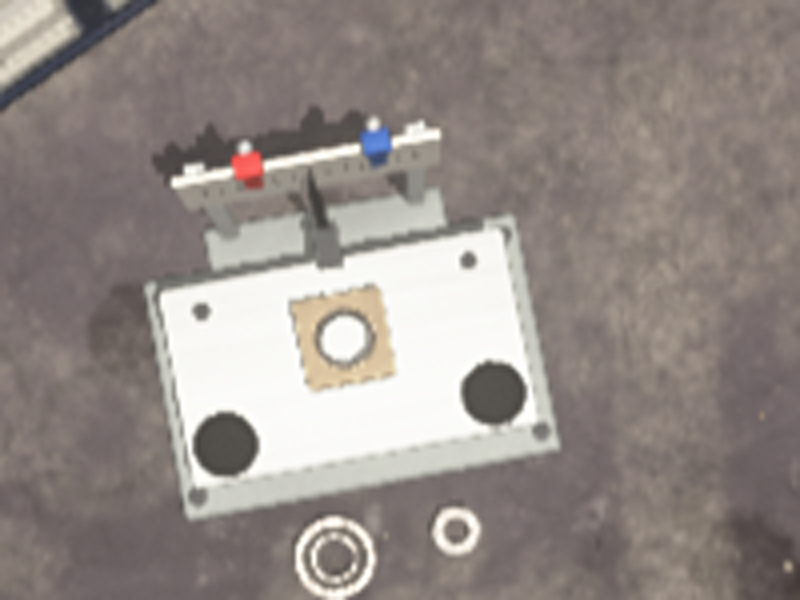

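Red is on the left (+y) side, blue on the right; pads show clearly in both views. I'll fit the mount pose from pad centroids and locate the marks by colour.

```bash
cat >> h.py <<'E'
def cen(im,mask,box):
    x0,y0,x1,y1=box; w=np.zeros(im.shape[:2]); w[y0:y1,x0:x1]=mask[y0:y1,x0:x1]
    ys,xs=np.nonzero(w); return np.array([xs.mean(),ys.mean()]),len(xs),(xs.min(),ys.min(),xs.max(),ys.max())
E
python3 - <<'E'
from h import *
B={"scene":dict(L=(297,290,315,308),R=(319,244,336,262),red=(252,215,270,245),blue=(266,200,280,225)),
   "top":dict(L=(260,260,283,282),R=(328,247,350,269),red=(270,192,284,209),blue=(303,186,316,202))}
pad={}
for n in B:
    im=cv2.imread(f"pics/{n}0.png")[:,:,::-1].astype(int); r,g,b=im[...,0],im[...,1],im[...,2]
    M=dict(L=im.max(2)<75,R=im.max(2)<75,red=(r>g+60)&(r>b+60),blue=(b>r+40)&(b>g+20))
    for k,bx in B[n].items():
        c,N,bb=cen(im,M[k],bx)
        if k in"LR": P=atz(n,c,.081); pad[n,k]=P; print(n,k,c,N,bb,P.round(4))
        else: print(n,k,c,N,bb)
for n in B:
    d=pad[n,"L"]-pad[n,"R"]; m=(pad[n,"L"]+pad[n,"R"])/2; print(n,"len",np.linalg.norm(d),"yaw",np.degrees(np.arctan2(-d[0],d[1])),"mid",m)
L=(pad["scene","L"]+pad["top","L"])/2;R_=(pad["scene","R"]+pad["top","R"])/2
d=L-R_;th=np.arctan2(-d[0],d[1]);ex=np.array([np.cos(th),np.sin(th),0]);ey=np.array([-np.sin(th),np.cos(th),0])
O=(L+R_)/2+.04*ex;O[2]=0;print("O",O,"th",th)
np.savez("mount.npz",O=O,th=th,ex=ex,ey=ey)
for n in B:
  for y in(.026,.035,.044,0,-.026,-.035,-.044):
    print(n,y,proj(n,[O+.090*ex+y*ey+[0,0,z] for z in(.262,.250,.212)]).round(1).tolist())
  print(n,"needle",proj(n,[O+.083*ex+[0,0,.25],O+.083*ex+[0,0,.1]]).round(1).tolist())
E
```

```text
scene L [305.50649351 299.85714286] 154 (np.int64(299), np.int64(294), np.int64(313), np.int64(306)) [0.477  0.1468 0.081 ]
scene R [327.32  252.896] 125 (np.int64(321), np.int64(247), np.int64(334), np.int64(258)) [ 0.5069 -0.0211  0.081 ]
scene red [261.76119403 228.04477612] 67 (np.int64(258), np.int64(221), np.int64(264), np.int64(239))
scene blue [273.39655172 209.18965517] 58 (np.int64(270), np.int64(203), np.int64(276), np.int64(220))
top L [264. 270.] 3 (np.int64(264), np.int64(269), np.int64(264), np.int64(271)) [0.4831 0.164  0.081 ]h.py:15: RuntimeWarning: Mean of empty slice.
  ys,xs=np.nonzero(w); return np.array([xs.mean(),ys.mean()]),len(xs),(xs.min(),ys.min(),xs.max(),ys.max())
  ret = ret.dtype.type(ret / rcount)
Traceback (most recent call last):
  File "h.py", line 15, in cen
    ys,xs=np.nonzero(w); return np.array([xs.mean(),ys.mean()]),len(xs),(xs.min(),ys.min(),xs.max(),ys.max())
                                                                         ~~~~~~^^
ValueError: zero-size array to reduction operation minimum which has no identity
```

```bash
cat > fit.py <<'E'
from h import *
B={"scene":dict(L=(297,290,315,308),R=(319,244,336,262),red=(252,215,270,245),blue=(266,200,280,225)),
   "top":dict(L=(260,260,283,282),R=(328,247,347,269),red=(270,192,284,209),blue=(303,186,316,202))}
pad={}
for n in B:
    im=cv2.imread(f"pics/{n}0.png")[:,:,::-1].astype(int); r,g,b=im[...,0],im[...,1],im[...,2]
    t=dict(scene=75,top=120)[n]
    M=dict(L=im.max(2)<t,R=im.max(2)<t,red=(r>g+60)&(r>b+60),blue=(b>r+40)&(b>g+20))
    for k,bx in B[n].items():
        c,N,bb=cen(im,M[k],bx)
        print(n,k,c.round(1),N,[int(v) for v in bb])
        if k in"LR": pad[n,k]=atz(n,c,.081); print(pad[n,k].round(4))
for n in B:
    d=pad[n,"L"]-pad[n,"R"]; m=(pad[n,"L"]+pad[n,"R"])/2; print(n,"len",np.linalg.norm(d),"yaw",np.arctan2(-d[0],d[1]),"mid",m)
L=(pad["scene","L"]+pad["top","L"])/2;R_=(pad["scene","R"]+pad["top","R"])/2
d=L-R_;th=np.arctan2(-d[0],d[1]);ex=np.array([np.cos(th),np.sin(th),0]);ey=np.array([-np.sin(th),np.cos(th),0])
O=(L+R_)/2+.04*ex;O[2]=0;print("O",O,"th",th)
np.savez("mount.npz",O=O,th=th,ex=ex,ey=ey)
for n in B:
  for y in(.026,.035,.044,-.026,-.035,-.044):
    print(n,y,proj(n,[O+.090*ex+y*ey+[0,0,z] for z in(.262,.250,.212)]).round(1).tolist())
  print(n,"needle",proj(n,[O+.083*ex+[0,0,.25],O+.083*ex+[0,0,.1]]).round(1).tolist())
E
python3 fit.py
```

```text
scene L [305.5 299.9] 154 [299, 294, 313, 306]
[0.477  0.1468 0.081 ]
scene R [327.3 252.9] 125 [321, 247, 334, 258]
[ 0.5069 -0.0211  0.081 ]
scene red [261.8 228. ] 67 [258, 221, 264, 239]
scene blue [273.4 209.2] 58 [270, 203, 276, 220]
top L [270.9 270.7] 187 [264, 263, 278, 278]
[0.4811 0.1469 0.081 ]
top R [338.  257.9] 183 [331, 251, 345, 265]
[ 0.5109 -0.0204  0.081 ]
top red [276.7 201.6] 56 [273, 198, 280, 206]
top blue [308.7 195.4] 49 [305, 192, 312, 200]
scene len 0.17049486239855588 yaw 0.1762920056273201 mid [0.49195427 0.0628535  0.081     ]
top len 0.1699310237059694 yaw 0.17631520207666238 mid [0.49598427 0.0632215  0.081     ]
O [0.53334922 0.07005317 0.        ] th 0.17630358464214804
scene 0.026 [[262.7, 224.8], [263.2, 228.1], [264.6, 238.1]]
scene 0.035 [[261.2, 227.3], [261.7, 230.6], [263.2, 240.6]]
scene 0.044 [[259.6, 229.8], [260.1, 233.1], [261.7, 243.1]]
scene -0.026 [[271.3, 210.9], [271.7, 214.1], [272.9, 224.2]]
scene -0.035 [[272.8, 208.5], [273.2, 211.8], [274.3, 221.9]]
scene -0.044 [[274.2, 206.2], [274.6, 209.5], [275.7, 219.6]]
scene needle [[270.0, 221.7], [274.7, 258.8]]
top 0.026 [[279.7, 203.6], [280.0, 204.6], [281.2, 207.5]]
top 0.035 [[275.6, 204.4], [276.0, 205.3], [277.3, 208.2]]
top 0.044 [[271.5, 205.1], [272.0, 206.1], [273.4, 208.9]]
top -0.026 [[303.2, 199.2], [303.4, 200.2], [303.8, 203.3]]
top -0.035 [[307.3, 198.5], [307.4, 199.5], [307.7, 202.5]]
top -0.044 [[311.3, 197.7], [311.4, 198.7], [311.6, 201.8]]
top needle [[292.3, 205.5], [295.2, 215.9]]
```

Call:
{"fn": "step_arm", "kwargs": {
  "deltas": [-29, -25, 0, 1, 1, -58, -50, 0, 2, 1, -87, -75, 0, 3, 1, -116, -100, 0, 4, 1, -145, -125, 0, 5, 1, -174, -150, 0, 6, 1, -203, -175, 0, 7, 1, -232, -200, 0, 8, 1, -261, -225, 0, 9, 1, -290, -250, 0, 9.8, 1, -319, -276, 0, 9.8, 1, -348, -302, 0, 9.8, 1, -377, -328, 0, 9.8, 1, -406, -354, 0, 9.8, 1, -435, -380, 0, 9.8, 1, -464, -405, 0, 9.8, 1, -493, -430, 0, 9.8, 1, -522, -455, 0, 9.8, 1, -550, -478, 0, 9.8, 1, -575, -500, 0, 9.8, 1],
  "force": 40
}}

```text
clock: 2.37
eef_pos: [0.4789, 0.1488, 0.2314]
tool_rot: [-0.0, 0.767, -0.642, 0.0]
ft_force: [0.6, -0.4, 0.2]
width: -0.001
```

Run:
```python
from h import *
s=telemetry.state();print(s["clock"],s["eef_pos"],s["tool_rot"],s["ft_force"],s["width"],s["joint_positions"])
a=save("wrist","pics/w1.png")
K,r,t=cal("wrist"); R=cv2.Rodrigues(r)[0]; print(K,-R.T@t.ravel(),R)
```

```text
2.3667 [0.47893196 0.14883169 0.23143337] [-3.02951500e-04  7.66780911e-01 -6.41908817e-01  1.17451202e-04] [ 0.6129712  -0.44029058  0.18932542] -0.0005287583429971342 [ 2.33332945e-01 -1.74408959e-01  1.48865898e+00  1.79576451e-04
  1.82671644e+00  1.62734868e+00]
[[371.64829954   0.         315.89557272]
 [  0.         371.64829954 242.83543709]
 [  0.           0.           1.        ]] [0.54737733 0.16417771 0.37320385] [[ 0.17806865 -0.98401176 -0.00352423]
 [-0.94768277 -0.17245655  0.26861888]
 [-0.26493191 -0.04449275 -0.96324009]]
```

View pics/w1.png

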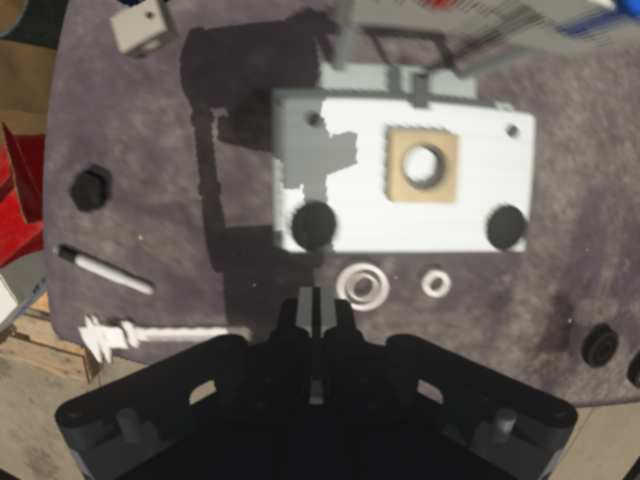

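Wrist view: shut fingers at (317,290) in line with the left pad (315,225); path down is clear. Marks by the top view: red ≈ +33 mm, blue ≈ −38 mm. Descending to just above the left pad.

Call:
{"fn": "step_arm", "kwargs": {
  "deltas": [0, 0, 25, 0, 1, 0, 0, 50, 0, 1, 0, 0, 75, 0, 1, 0, 0, 95, 0, 1, 0, 0, 110, 0, 1, 0, 0, 120, 0, 1, 0, 0, 128, 0, 1, 0, 0, 133, 0, 1, 0, 0, 136, 0, 1, 0, 0, 136, 0, 1]
}}

```text
clock: 3.25
eef_pos: [0.4789, 0.1464, 0.0954]
tool_rot: [-0.0, 0.766, -0.642, 0.0]
ft_force: [-0.1, -1.1, 0.1]
width: 0.0
```

```bash
cat > look.py <<'E'
import sys
from h import *
k=sys.argv[1]
s=telemetry.state();print(s["clock"],s["eef_pos"].round(4) if hasattr(s["eef_pos"],"round") else s["eef_pos"],s["ft_force"])
a=save("scene",f"pics/s{k}.png")[190:290,230:330]; b=save("top",f"pics/t{k}.png")[180:280,245:345]
cv2.imwrite(f"pics/c{k}.png",np.hstack([cv2.resize(x,(400,400),interpolation=cv2.INTER_CUBIC) for x in(a,b)])[:,:,::-1])
E
python3 look.py 2
```

```text
3.25 [0.4789 0.1464 0.0954] [-0.0785603  -1.10755852  0.11138004]
```

View pics/c2.png

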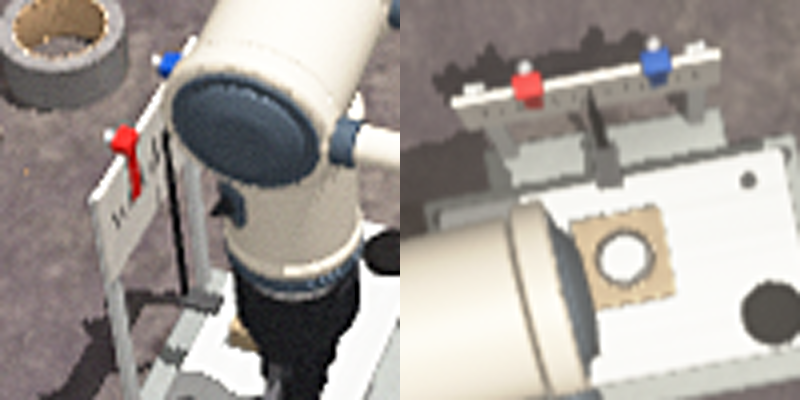

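Both marks and the needle are unobstructed in the top view (red strip at crop (528,95), needle tip (590,95)). Press most of the way, slowly.

Call:
{"fn": "step_arm", "kwargs": {
  "deltas": [0, 0, 3, 0, 1, 0, 0, 5, 0, 1, 0, 0, 7, 0, 1, -1, 0, 9, 0, 1, -1, 0, 11, 0, 1, -2, 0, 13, 0, 1, -2, 0, 14, 0, 1, -2, 0, 15, 0, 1, -3, 0, 16, 0, 1, -3, 0, 16, 0, 1, -3, 0, 16, 0, 1]
}}

```text
clock: 4.27
eef_pos: [0.4784, 0.1495, 0.0797]
tool_rot: [-0.0, 0.766, -0.642, 0.0]
ft_force: [-0.2, 0.4, 4.5]
width: -0.001
```

```bash
cat > needle.py <<'E'
# needle line in top view, compared with model projection over rock angle
import sys
from h import *
m=np.load("mount.npz");O,ex,ey=m["O"],m["ex"],m["ey"]
def pts(a,hs): return [O+.083*ex+ey*h*np.sin(a)+np.array([0,0,.056+h*np.cos(a)]) for h in hs]
def measure(k):
    im=cv2.imread(f"pics/t{k}.png"); g=cv2.GaussianBlur(cv2.cvtColor(im,cv2.COLOR_BGR2GRAY),(0,0),.6).astype(np.float32)
    im=im.astype(int); b,gr,r=im[...,0],im[...,1],im[...,2]
    c1=cen(im,(r>gr+60)&(r>b+60),(265,190,290,212)); c2=cen(im,(b>r+40)&(b>gr+20),(300,185,320,206))
    hs=np.linspace(.10,.19,40); best=[]
    for a in np.arange(-.30,.30,.004):
        for dx,dy in [(x,y) for x in np.arange(-1,1.1,.5) for y in(-3,-2,-1,0)]:
            p=proj_top(pts(a,hs))+[dx,dy]
            v=cv2.remap(g,p[:,0].astype(np.float32)[None],p[:,1].astype(np.float32)[None],cv2.INTER_LINEAR).mean()
            best.append((v,a,dx,dy))
    best.sort(); 
    print(k,"angle,dx,dy",[tuple(np.round(x,3)) for x in best[:4]],"tip y mm",194*np.sin(np.median([x[1] for x in best[:6]])), "red",c1[0].round(2),c1[2],"blue",c2[0].round(2),c2[2])
K,rv,t=cal("top")
def proj_top(P): return cv2.projectPoints(np.array(P).reshape(-1,1,3),rv,t,K,None)[0].reshape(-1,2)
for k in sys.argv[1:]: measure(k)
E
python3 look.py 3; python3 needle.py 0 2 3
```

```text
4.2667 [0.4784 0.1495 0.0797] [-0.23762185  0.36892255  4.5467344 ][ WARN:0@0.381] global loadsave.cpp:275 findDecoder imread_('pics/t0.png'): can't open/read file: check file path/integrity
Traceback (most recent call last):
  File "needle.py", line 20, in <module>
    for k in sys.argv[1:]: measure(k)
                           ~~~~~~~^^^
  File "needle.py", line 7, in measure
    im=cv2.imread(f"pics/t{k}.png"); g=cv2.GaussianBlur(cv2.cvtColor(im,cv2.COLOR_BGR2GRAY),(0,0),.6).astype(np.float32)
                                                        ~~~~~~~~~~~~^^^^^^^^^^^^^^^^^^^^^^^
cv2.error: OpenCV(4.12.0) /io/opencv/modules/imgproc/src/color.cpp:199: error: (-215:Assertion failed) !_src.empty() in function 'cvtColor'
```

View pics/c3.png

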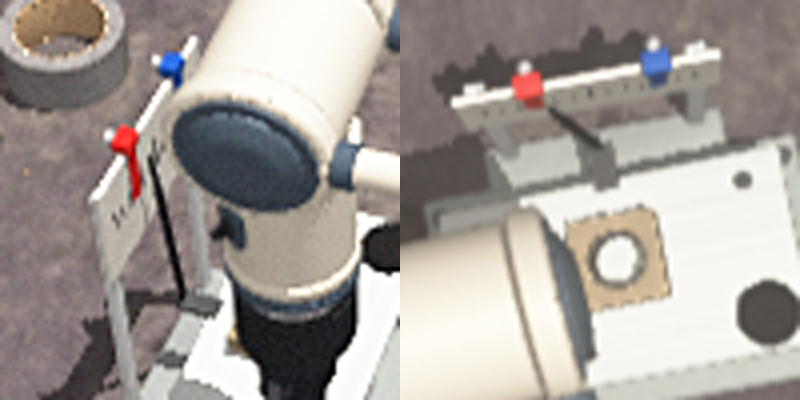

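```bash
cp pics/top0.png pics/t0.png; python3 needle.py 0 2 3
python3 - <<'E'
from h import *
m=np.load("mount.npz");O,ex,ey=m["O"],m["ex"],m["ey"]
for y in(.030,.033,.036,-.035,-.038,-.041): print(y,proj("top",[O+.09*ex+y*ey+[0,0,z] for z in(.267,.247,.212)]).round(2).tolist())
im=cv2.imread("pics/t2.png")
for x in(range(272,284),range(303,315)):
  for v in range(196,210): print(v,[f"{im[v,u,2]-0:3d}/{im[v,u,1]:3d}/{im[v,u,0]:3d}" for u in x] if v in(200,202,204,205,206,207) else "")
E
```

```text
0 angle,dx,dy [(np.float64(71.437), np.float64(0.004), np.float64(0.5), np.float64(0.0)), (np.float64(71.534), np.float64(0.012), np.float64(1.0), np.float64(0.0)), (np.float64(71.646), np.float64(-0.004), np.float64(0.0), np.float64(0.0)), (np.float64(71.724), np.float64(0.0), np.float64(0.0), np.float64(0.0))] tip y mm 0.38799974133343923 red [276.7  201.61] (np.int64(273), np.int64(198), np.int64(280), np.int64(206)) blue [308.65 195.45] (np.int64(305), np.int64(192), np.int64(312), np.int64(200))
2 angle,dx,dy [(np.float64(69.639), np.float64(0.004), np.float64(0.5), np.float64(0.0)), (np.float64(69.727), np.float64(0.012), np.float64(1.0), np.float64(0.0)), (np.float64(69.86), np.float64(-0.004), np.float64(0.0), np.float64(0.0)), (np.float64(70.012), np.float64(0.0), np.float64(0.0), np.float64(0.0))] tip y mm 0.38799974133343923 red [276.65 201.54] (np.int64(273), np.int64(198), np.int64(280), np.int64(206)) blue [308.65 195.45] (np.int64(305), np.int64(192), np.int64(312), np.int64(200))
3 angle,dx,dy [(np.float64(70.965), np.float64(0.12), np.float64(1.0), np.float64(0.0)), 
[... 2379 characters left out ...]
, '149/140/132', '147/138/131', '150/139/131', '146/135/129', '141/131/124', '121/111/107', ' 95/ 87/ 83', ' 91/ 85/ 82', ' 92/ 86/ 82']
205 ['149/139/132', '147/137/130', '143/131/125', '142/129/124', '142/130/125', '143/131/126', '142/129/125', '136/124/120', '134/122/118', ' 99/ 91/ 88', ' 94/ 87/ 82', ' 92/ 85/ 81']
206 ['142/131/125', '141/129/124', '140/128/122', '146/133/127', '144/131/126', '141/129/124', '139/127/123', '137/125/121', '138/126/122', '123/111/107', '119/109/105', ' 95/ 88/ 84']
207 ['134/123/117', '139/128/122', '141/128/123', '146/134/128', '141/130/125', '139/128/123', '139/126/121', '135/124/119', '138/126/121', '138/127/121', '140/128/123', '102/ 95/ 91']
208 
209
```

Tip now ≈22 mm of ≈32.5 mm. About 4.4 mm further down is needed; go 4.

Call:
{"fn": "step_arm", "kwargs": {
  "deltas": [0, 0, 1, 0, 1, -1, 0, 2, 0, 1, -1, 0, 3, 0, 1, -1, 0, 4, 0, 1, -1, 0, 4, 0, 1]
}}

```text
clock: 4.78
eef_pos: [0.4783, 0.1505, 0.0759]
tool_rot: [-0.0, 0.766, -0.642, 0.0]
ft_force: [-2.1, 0.9, 7.3]
width: -0.005
```

```bash
python3 look.py 4; python3 needle.py 4
```

```text
4.7833 [0.4783 0.1505 0.0759] [-2.11274993  0.86543225  7.30866009]
4 angle,dx,dy [(np.float64(74.574), np.float64(0.156), np.float64(1.0), np.float64(0.0)), (np.float64(74.917), np.float64(0.16), np.float64(1.0), np.float64(0.0)), (np.float64(75.103), np.float64(0.152), np.float64(0.5), np.float64(0.0)), (np.float64(75.167), np.float64(0.152), np.float64(1.0), np.float64(0.0))] tip y mm 29.37458264037937 red [276.65 201.54] (np.int64(273), np.int64(198), np.int64(280), np.int64(206)) blue [308.67 195.63] (np.int64(305), np.int64(192), np.int64(312), np.int64(200))
```

View pics/c4.png

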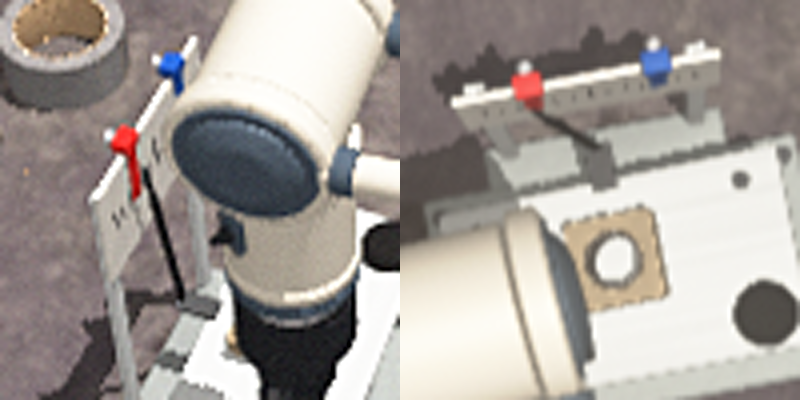

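Tip ≈29.5 mm, ~3 mm short: 1.2 mm more, then check and hold.

Call:
{"fn": "step_arm", "kwargs": {
  "deltas": [0, 0, 0.6, 0, 1, 0, 0, 1.2, 0, 1, 0, 0, 1.2, 0, 1]
}}

```text
clock: 5.13
eef_pos: [0.4782, 0.1507, 0.0749]
tool_rot: [-0.001, 0.766, -0.642, 0.0]
ft_force: [-2.0, 1.4, 6.7]
width: -0.0
```

```bash
python3 look.py 5; python3 needle.py 5; python3 -c "
import cv2,numpy as np
a=cv2.imread('pics/s5.png')[210:250,245:285];b=cv2.imread('pics/t5.png')[190:230,260:300]
cv2.imwrite('pics/d5.png',np.hstack([cv2.resize(x,(400,400),interpolation=cv2.INTER_CUBIC) for x in(a,b)]))"
```

```text
5.1333 [0.4782 0.1507 0.0749] [-1.96721063  1.36399867  6.65313811]
5 angle,dx,dy [(np.float64(74.323), np.float64(0.164), np.float64(1.0), np.float64(0.0)), (np.float64(74.391), np.float64(0.168), np.float64(1.0), np.float64(0.0)), (np.float64(74.702), np.float64(0.16), np.float64(0.5), np.float64(0.0)), (np.float64(74.837), np.float64(0.18), np.float64(0.5), np.float64(-1.0))] tip y mm 33.20371671089079 red [276.71 201.5 ] (np.int64(273), np.int64(198), np.int64(280), np.int64(206)) blue [308.67 195.63] (np.int64(305), np.int64(192), np.int64(312), np.int64(200))
```

View pics/d5.png

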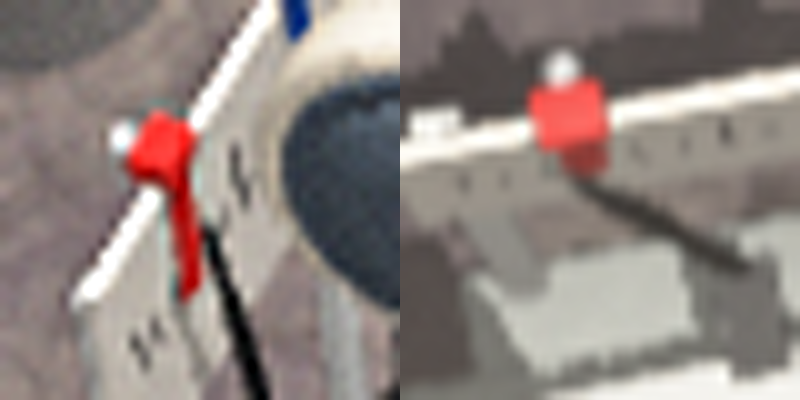

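Run:
```python
from h import *
m=np.load("mount.npz");O,ex,ey=m["O"],m["ex"],m["ey"]
for y in(0,.028,.032,.036):
    a=np.arcsin(y/.194)
    P=[O+.083*ex+ey*h*np.sin(a)+np.array([0,0,.056+h*np.cos(a)]) for h in(.194,.15)]+[O+.09*ex+y*ey+[0,0,.21]]
    print(y,proj("scene",P).round(1).tolist(),proj("top",P).round(1).tolist())
for k in(2,5):
  g=cv2.cvtColor(cv2.imread(f"pics/t{k}.png"),cv2.COLOR_BGR2GRAY)
  u0=288 if k==2 else 273
  for v in range(203,217): print(v,u0,g[v,u0:u0+14])
  g=cv2.cvtColor(cv2.imread(f"pics/s{k}.png"),cv2.COLOR_BGR2GRAY)
  u0=266 if k==2 else 260
  for v in range(219,243): print(v,u0,g[v,u0:u0+13])
```

```text
0 [[270.0, 221.7], [271.5, 233.3], [268.9, 231.6]] [[292.3, 205.5], [293.2, 208.8], [292.6, 205.5]]
0.028 [[265.5, 229.9], [268.1, 239.6], [264.4, 239.2]] [[279.8, 208.0], [283.9, 210.7], [280.4, 207.8]]
0.032 [[264.8, 231.2], [267.6, 240.5], [263.7, 240.3]] [[278.0, 208.4], [282.6, 211.0], [278.7, 208.1]]
0.036 [[264.2, 232.5], [267.1, 241.5], [263.1, 241.4]] [[276.3, 208.8], [281.3, 211.2], [276.9, 208.4]]
203 288 [137 148 148 134  94 131 148 148 139 138 148 149 151 149]
204 288 [130 147 138 123  89 112 148 152 149 149 149 150 150 151]
205 288 [139 148 125 118  75  92 145 150 147 144 144 141 140 142]
206 288 [149 149 127 122  75  74 129 134 132 130 126 127 127 133]
207 288 [135 134 125 122  75  64  94 111 114 114 112 116 123 128]
208 288 [102 106 121 120  74  60  67  94 103 105 105 110 118 127]
209 288 [ 86  88 107 122  84  63  63  78  96  99 101 105 114 122]
210 288 [ 94  88  93 123  99  68  60  70  97 100 104 104 116 119]
211 288 [116  93  89 109 109  71  61  67 109 133 140 139 150 154]
212 288 [124 101  96  97 112  79  63  68 120 172 178 176 181 185]
213 288 [144 147 147 115 114
[... 3435 characters left out ...]
2 165 180 184 159]
232 260 [180 172  93  63 106  95 137 130 182 183 183 182 169]
233 260 [180 194 112  64  88  34  52 155 183 179 180 183 184]
234 260 [179 189 109  66  73  77  20 185 190 182 182 179 183]
235 260 [178 189 115  76  72 102   3 134 187 183 181 179 178]
236 260 [181 190 152  84  62 141  19  68 180 184 184 183 162]
237 260 [179 191 132  82  61 154  80  43 186 185 183 181 147]
238 260 [183 193 108  63  59 178 129  10 133 185 182 159 132]
239 260 [186 191  97  69 143 187 183  45  32 191 176 141 132]
240 260 [183 190 126 114 182 191 203  55   0 139 148 130 130]
241 260 [156 183 138 129 181 189 192  88   8  73 124 130 129]
242 260 [108 185 170 134 180 185 191 110  14  36 120 125 123]
```

Estimates of the tip (scene ≈34, top ≈32–33) agree it is on the red strip (≈32). Back off a hair, hold ~1 s, then release.

Call:
{"fn": "step_arm", "kwargs": {
  "deltas": [0, 0, -0.4, 0, 1, 0, 0, -0.4, 0, 1, 0, 0, -0.4, 0, 1, 0, 0, -0.4, 0, 1, 0, 0, -0.4, 0, 1, 0, 0, -0.4, 0, 1, 0, 0, -0.4, 0, 1, 0, 0, -0.4, 0, 1, 0, 0, -0.4, 0, 1, 0, 0, -0.4, 0, 1, 0, 0, -0.4, 0, 1, 0, 0, -0.4, 0, 1, 0, 0, -0.4, 0, 1]
}}

```text
clock: 6.32
eef_pos: [0.4783, 0.1506, 0.0754]
tool_rot: [-0.001, 0.766, -0.642, 0.0]
ft_force: [-1.9, -0.1, 6.8]
width: -0.001
```

Call:
{"fn": "step_arm", "kwargs": {
  "deltas": [0, 0, -3, 0, 1, 1, 0, -6, 0, 1, 2, 0, -9, 0, 1, 3, 0, -12, 0, 1, 4, 0, -15, 0, 1, 4, 0, -19, 0, 1, 4, 0, -26, 0, 1, 4, 0, -40, 0, 1, 4, 0, -55, 0, 1, 4, 0, -65, 0, 1, 4, 0, -65, 0, 1, 4, 0, -65, 0, 1]
}}

```text
clock: 7.32
eef_pos: [0.479, 0.1465, 0.14]
tool_rot: [-0.0, 0.766, -0.642, 0.0]
ft_force: [-0.0, 0.8, -0.7]
width: 0.0
```

```bash
python3 look.py 6; python3 needle.py 6;python3 -c "
from h import *
m=np.load('mount.npz');print(m['O']-.04*m['ex']-.086*m['ey'])"
```

```text
7.3167 [0.479  0.1465 0.14  ] [-0.0207815   0.81671792 -0.69003812]
6 angle,dx,dy [(np.float64(69.517), np.float64(0.004), np.float64(0.5), np.float64(0.0)), (np.float64(69.608), np.float64(0.012), np.float64(1.0), np.float64(0.0)), (np.float64(69.751), np.float64(-0.004), np.float64(0.0), np.float64(0.0)), (np.float64(69.778), np.float64(0.0), np.float64(0.0), np.float64(0.0))] tip y mm 0.38799974133343923 red [276.65 201.54] (np.int64(273), np.int64(198), np.int64(280), np.int64(206)) blue [308.65 195.45] (np.int64(305), np.int64(192), np.int64(312), np.int64(200))
[ 0.50905295 -0.02162939  0.        ]
```

Sprang back to the middle. Over to the right pad, down and most of the way to blue (mirror of the measured response: TCP z 76 mm ≈ 29 mm).

Call:
{"fn": "step_arm", "kwargs": {
  "deltas": [20, 0, 0, 0, 1, 50, 0, 0, 0, 1, 85, 0, 0, 0, 1, 120, 0, 0, 0, 1, 145, 0, 0, 0, 1, 162, 0, 0, 0, 1, 171, 0, 5, 0, 1, 171, 0, 15, 0, 1, 171, 0, 28, 0, 1, 171, 0, 38, 0, 1, 171, 0, 44, 0, 1, 171, 0, 44, 0, 1]
}}

```text
clock: 8.42
eef_pos: [0.5072, -0.0208, 0.0925]
tool_rot: [0.001, 0.767, -0.642, -0.002]
ft_force: [-0.2, 0.1, -0.0]
width: -0.005
```

Call:
{"fn": "step_arm", "kwargs": {
  "deltas": [0, 0, 3, 0, 1, 0, 0, 5, 0, 1, 0, 0, 7, 0, 1, 1, 0, 9, 0, 1, 1, 0, 11, 0, 1, 2, 0, 13, 0, 1, 2, 0, 15, 0, 1, 3, 0, 17, 0, 1, 3, 0, 18, 0, 1, 4, 0, 19, 0, 1, 4, 0, 19, 0, 1]
}}

```text
clock: 9.33
eef_pos: [0.5097, -0.0257, 0.0768]
tool_rot: [-0.001, 0.766, -0.642, 0.0]
ft_force: [0.1, 0.9, 5.1]
width: 0.002
```

```bash
python3 look.py 7; python3 needle.py 7; python3 -c "
import cv2,numpy as np
a=cv2.imread('pics/s7.png')[195:245,250:300];b=cv2.imread('pics/t7.png')[182:232,280:330]
cv2.imwrite('pics/d7.png',np.hstack([cv2.resize(x,(400,400),interpolation=cv2.INTER_CUBIC) for x in(a,b)]))"
```

```text
9.3333 [ 0.5097 -0.0257  0.0768] [0.10948524 0.85365986 5.12333665]
7 angle,dx,dy [(np.float64(67.787), np.float64(-0.144), np.float64(-0.5), np.float64(0.0)), (np.float64(67.827), np.float64(-0.136), np.float64(0.0), np.float64(0.0)), (np.float64(67.936), np.float64(-0.14), np.float64(-0.5), np.float64(0.0)), (np.float64(67.957), np.float64(-0.132), np.float64(0.0), np.float64(0.0))] tip y mm -27.4555136486661 red [276.71 201.5 ] (np.int64(273), np.int64(198), np.int64(280), np.int64(206)) blue [308.64 195.54] (np.int64(305), np.int64(192), np.int64(312), np.int64(200))
```

View pics/d7.png

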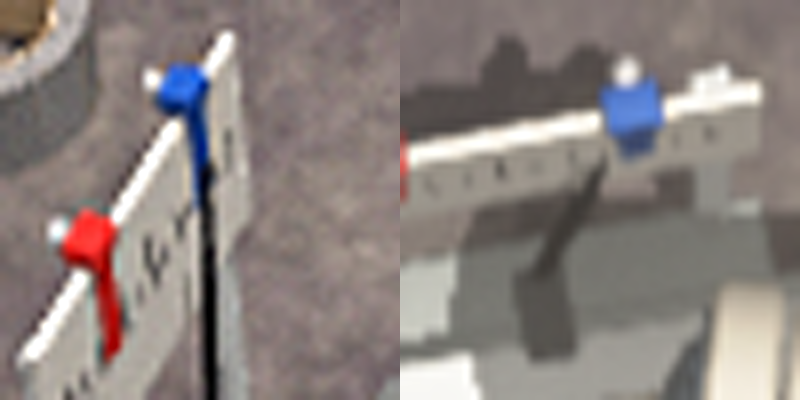

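Tip ≈ −28 mm, strip ≈ −38 mm: go 3.6 mm further and look.

Call:
{"fn": "step_arm", "kwargs": {
  "deltas": [0, 0, 1, 0, 1, 0, 0, 2, 0, 1, 1, 0, 3, 0, 1, 1, 0, 3.6, 0, 1, 1, 0, 3.6, 0, 1]
}}

```text
clock: 9.85
eef_pos: [0.5099, -0.0265, 0.0735]
tool_rot: [-0.001, 0.766, -0.642, 0.0]
ft_force: [-0.8, 1.0, 7.2]
width: 0.0
```

```bash
python3 look.py 8; python3 needle.py 8; python3 -c "
import cv2,numpy as np
a=cv2.imread('pics/s8.png')[195:245,250:300];b=cv2.imread('pics/t8.png')[182:232,280:330]
cv2.imwrite('pics/d8.png',np.hstack([cv2.resize(x,(400,400),interpolation=cv2.INTER_CUBIC) for x in(a,b)]))"
```

```text
9.85 [ 0.5099 -0.0265  0.0735] [-0.76961503  0.99300639  7.23557274]
8 angle,dx,dy [(np.float64(69.453), np.float64(-0.188), np.float64(-1.0), np.float64(0.0)), (np.float64(69.483), np.float64(-0.18), np.float64(-0.5), np.float64(0.0)), (np.float64(69.705), np.float64(-0.172), np.float64(0.0), np.float64(0.0)), (np.float64(69.883), np.float64(-0.184), np.float64(-1.0), np.float64(0.0))] tip y mm -35.113398879472804 red [276.65 201.54] (np.int64(273), np.int64(198), np.int64(280), np.int64(206)) blue [308.64 195.54] (np.int64(305), np.int64(192), np.int64(312), np.int64(200))
```

View pics/d8.png

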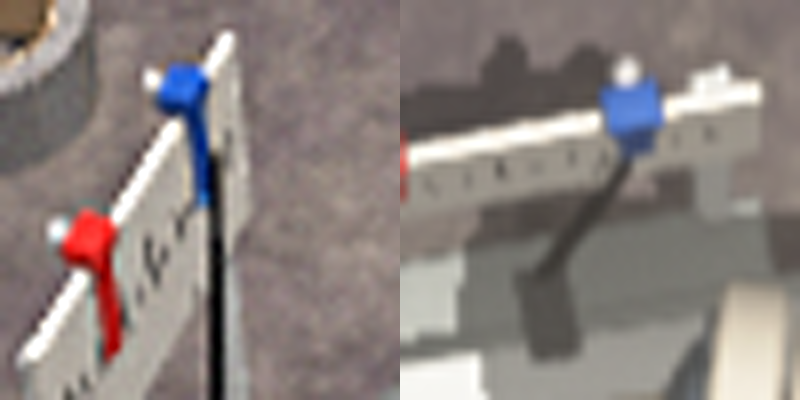

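Tip ≈ −35.5 mm, already on the strip's inner half; 0.8 mm more to centre it, then hold and check.

Call:
{"fn": "step_arm", "kwargs": {
  "deltas": [0, 0, 0.4, 0, 1, 0, 0, 0.8, 0, 1, 0, 0, 0.8, 0, 1, 0, 0, 0.8, 0, 1]
}}

```text
clock: 10.28
eef_pos: [0.5099, -0.0266, 0.0729]
tool_rot: [-0.001, 0.766, -0.642, 0.0]
ft_force: [-1.3, 0.6, 7.1]
width: 0.003
```

```bash
python3 look.py 9; python3 needle.py 9; python3 -c "
import cv2,numpy as np
a=cv2.imread('pics/s9.png')[195:235,255:295];b=cv2.imread('pics/t9.png')[185:225,285:325]
cv2.imwrite('pics/d9.png',np.hstack([cv2.resize(x,(400,400),interpolation=cv2.INTER_CUBIC) for x in(a,b)]))"
```

```text
10.2833 [ 0.5099 -0.0266  0.0729] [-1.31870544  0.64887282  7.14946678]
9 angle,dx,dy [(np.float64(68.404), np.float64(-0.184), np.float64(-0.5), np.float64(0.0)), (np.float64(68.458), np.float64(-0.176), np.float64(0.0), np.float64(0.0)), (np.float64(68.494), np.float64(-0.192), np.float64(-1.0), np.float64(0.0)), (np.float64(68.708), np.float64(-0.168), np.float64(0.5), np.float64(0.0))] tip y mm -34.34993668284426 red [276.65 201.54] (np.int64(273), np.int64(198), np.int64(280), np.int64(206)) blue [308.67 195.63] (np.int64(305), np.int64(192), np.int64(312), np.int64(200))
```

View pics/d9.png

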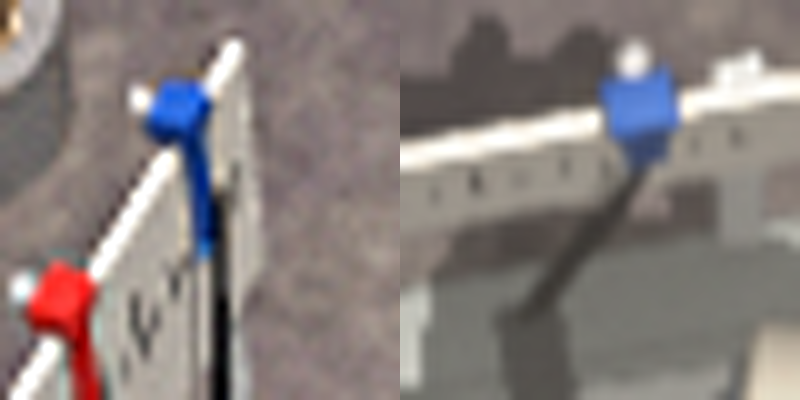

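Call:
{"fn": "step_arm", "kwargs": {
  "deltas": [0, 0, 0.4, 0, 1, 0, 0, 0.4, 0, 1, 0, 0, 0.4, 0, 1, 0, 0, 0.4, 0, 1, 0, 0, 0.4, 0, 1, 0, 0, 0.4, 0, 1, 0, 0, 0.4, 0, 1, 0, 0, 0.4, 0, 1, 0, 0, 0.4, 0, 1, 0, 0, 0.4, 0, 1, 0, 0, 0.4, 0, 1, 0, 0, 0.4, 0, 1, 0, 0, 0.4, 0, 1]
}}

```text
clock: 11.47
eef_pos: [0.5099, -0.0266, 0.0726]
tool_rot: [-0.001, 0.766, -0.642, 0.0]
ft_force: [0.2, 0.5, 7.1]
width: -0.006
```

```bash
python3 look.py 10; python3 needle.py 10
```

```text
11.4667 [ 0.5099 -0.0266  0.0726] [0.18665501 0.49809748 7.05506826]
10 angle,dx,dy [(np.float64(68.897), np.float64(-0.196), np.float64(-1.0), np.float64(0.0)), (np.float64(68.9), np.float64(-0.188), np.float64(-0.5), np.float64(0.0)), (np.float64(69.004), np.float64(-0.18), np.float64(0.0), np.float64(0.0)), (np.float64(69.06), np.float64(-0.192), np.float64(-0.5), np.float64(0.0))] tip y mm -36.63862562544109 red [276.71 201.5 ] (np.int64(273), np.int64(198), np.int64(280), np.int64(206)) blue [308.64 195.54] (np.int64(305), np.int64(192), np.int64(312), np.int64(200))
```

Call:
{"fn": "step_arm", "kwargs": {
  "deltas": [0, 0, -3, 0, 1, -1, 0, -6, 0, 1, -2, 0, -9, 0, 1, -3, 0, -12, 0, 1, -4, 0, -15, 0, 1, -5, 0, -18, 0, 1, -5, 0, -22, 0, 1, -5, 0, -29, 0, 1, -5, 0, -42, 0, 1, -5, 0, -60, 0, 1, -5, 0, -80, 0, 1, -5, 0, -90, 0, 1, -5, 0, -90, 0, 1, -5, 0, -90, 0, 1, -5, 0, -90, 0, 1, -5, 0, -90, 0, 1]
}}

```text
clock: 12.9
eef_pos: [0.508, -0.0219, 0.1601]
tool_rot: [0.001, 0.766, -0.642, -0.001]
ft_force: [-1.0, -0.8, -0.1]
width: -0.001
```

```bash
python3 look.py 11; python3 needle.py 11; cp pics/t11.png pics/v11.png
```

```text
12.9 [ 0.508  -0.0219  0.1601] [-1.01457893 -0.79199663 -0.11610434]
11 angle,dx,dy [(np.float64(62.555), np.float64(0.012), np.float64(1.0), np.float64(0.0)), (np.float64(62.57), np.float64(0.004), np.float64(0.5), np.float64(0.0)), (np.float64(62.733), np.float64(-0.004), np.float64(0.0), np.float64(0.0)), (np.float64(62.871), np.float64(0.008), np.float64(1.0), np.float64(0.0))] tip y mm 1.163993016012626 red [276.71 201.5 ] (np.int64(273), np.int64(198), np.int64(280), np.int64(206)) blue [308.64 195.54] (np.int64(305), np.int64(192), np.int64(312), np.int64(200))
```

View pics/v11.png

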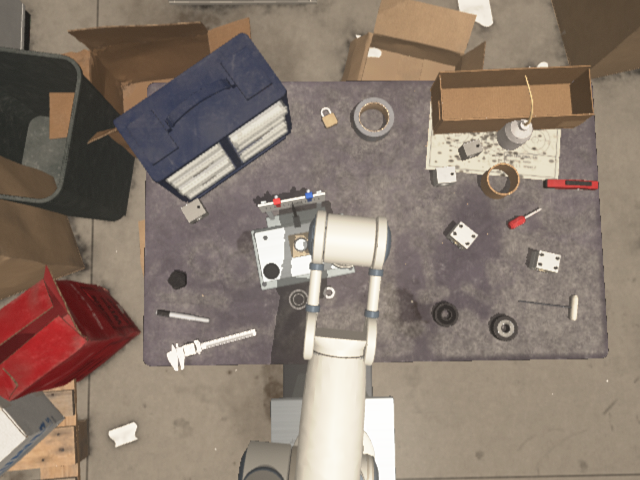

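The final view shows the needle back at the middle, the loose parts in place and the tool clear above the deck. Handing in.

```bash
python3 -c "
from plant import robot; print(robot.hand_in())"
```

```text
the job is handed in; nothing more can be done
None
```

I did both presses in the order asked and handed the job in at about 13 s on the robot's clock. `hand_in()` gives no verdict.

| Press | Mark position | Pointer while held | Hold time | After release |
|---|---|---|---|---|
| Left pad, red | about +32 mm | about +32 to +34 mm | about 1 s | back in the middle |
| Right pad, blue | about −38 mm | about −36.5 mm | about 1 s | back in the middle |

- **On the marks:** each estimate puts the needle on its 10 mm strip. I stopped it 1 to 2 mm to either side of the centre line rather than exactly on it.
- **Disagreement:** at red, the scene camera read about 34 mm and the top camera about 31 to 33 mm. I backed off 0.4 mm before the timed hold and took no picture during it. At blue the needle fit scattered by 1 to 2 mm.
- **After the last release:** the needle read 0 to 1 mm from the middle, which is within the error of the fit. The tool was about 70 mm above the pad and touching nothing.
- **Forces and surroundings:** the force readings during the presses stayed near 7 N. In the final top view the nut, bearing and knob look unmoved. I checked the other loose parts only by eye in that same picture.

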